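Clip the wheel of a shopping trolley onto its axle

TASK

Take the open fork clip from the mat, lay it flat on the face of the trolley wheel at the open side of the three-sided rim, mouth towards the axle, and push it gently sideways into the groove of the loosely fitting axle until it has snapped fully home. Then let go of it, and do not disturb the mug, the screwdriver or the tin.

Things in the scene. Friction and masses are not known exactly. Their poses are not given: they have to be found in the camera images.
- wheel: White trolley wheel, 160 mm diameter, black tyre, lying flat and fixed (it does not turn) on a 120 mm square wooden block, axle upright. Origin: on the table under the wheel's centre, z up. Its flat white face (radius 64 mm) is 90 mm above the table. More than 15 N of the robot itself against wheel or axle damages it.
- axle: Steel axle end, upright in a worn, slotted bush: a push of about 2 N shifts it up to some 10 mm along its x until it stops and stays. Origin: centre of its groove, at wheel-face level (90 mm up). Groove: 12 mm diameter, from the face to 9 mm above it; over it the head, 18 mm diameter, to 19 mm above the face. x: the way to push the clip, from the rim's open side to its closed end.
- rim_mouth (a point): Middle of the open side of the grey three-sided rim round the axle, at wheel-face level over the wheel's centre. The rim is 6 mm high, 4 mm thick; its side walls' inner faces are 22 mm either side (wheel y), from here to the end wall's inner face 36 mm further along wheel +x. x: as the wheel's.
- clip: Steel fork clip, 6 mm thick, 53 mm long, 27 mm wide, about 95 g, flat on the mat, lug up. Origin: underside, centre of the bay where the axle groove sits when home. x points out of the open mouth, z up. The bay's floor is 6.5 mm behind the origin; the plate runs back to x = -38.5 mm; the jaw tips reach x = +15 mm. More than 30 N between clip and axle damages it.
- noses (a point): Midpoint between the round inner noses of the clip's two sprung jaws (6 mm in front of the clip's origin, half way up the plate). They are 9 mm apart and spring outwards; they must snap over the 12 mm groove. With the axle at its stop the push rises to about 6 to 12 N, then slackens as they pass the axle's middle, and rises stiffly once the bay's floor meets the axle.
- lug (a point): Middle of the clip's upright grip lug: 14 mm along the clip's x, 10 mm wide along its y, from 6 to 42 mm above the clip's underside. The point is 28 mm above the underside and 30 mm behind the clip's origin. Axes as the clip's.
- mat: Black square rubber mat, 170 mm wide, 4 mm thick, fixed on the table; the clip lies on it. Origin: centre of its underside.
- mug: White mug, 68 mm diameter, 70 mm high, standing on the table as a bystander. Origin: centre of its underside.
- screwdriver: Screwdriver, 180 mm long, lying on the table as a bystander. Origin: at its middle, at table level.
- tin: Closed aluminium tin, 70 mm diameter, 60 mm high, standing on the table as a bystander. Origin: centre of its underside.
Not all that is in view belongs to the job. There is more than one size of the clip; the one meant has the size given above.

How it is judged:
By the outcome, as a careful person would: the job done as asked, in the order asked, and still so for the second after the job is handed in, with the robot touching nothing.
It also fails if it takes over 59 s, if anything falls off the work surface, if the arm or the gripper's body presses on something with over 40 N, if the wrist force passes 120 N, or if a joint passes its speed limit or range.

ROBOT

A 7-joint arm with a two-finger parallel gripper is mounted at the origin on the work surface. World frame = base frame: x ahead of the robot, y to its left, z up, the work surface at z = 0. Lengths are in m, angles in rad, forces in N, time in s.
With the tool pointing down it reaches from about 0.4 to 0.85 m from the base axis. Payload 10.4 kg.
Tool frame: the origin (TCP) lies midway between the tips of the shut fingers; the grasp point (between the pads) lies 19 mm behind it (tcp_to_grasp is the distance from the TCP to the grasp point, in m); z points along the fingers, y is the line along which they close (so a half turn about z gives the same grasp; the last joint's range is limited). The gripper opens to 87 mm and grips with 3 to 60 N. Pads are 19 mm wide; open, the fingers measure 117 mm over their backs; the gripper's body (75 mm by 190 mm) begins 51 mm behind the grasp point.
Start: joints at [1.156, 0.332, -0.065, 1.46, 0.022, 1.35, -0.088], TCP at [0.239, -0.578, 0.223] pointing down, gripper open.
Joint ranges: [-2.6, 2.6], [-0.5, 2.12], [-1.47, 1.34], [0.16, 2.42], [-1.27, 4.41], [0.06, 2.06], [-2.6, 2.6]. Speed limits (rad/s): [2.22, 2.22, 2.79, 2.79, 3.14, 3.14, 3.14].

INTERFACE

Orientations are given as a rotation vector (axis times angle).
In Python, from cell import read_state, capture, sign_off, tcp_to_grasp gives the robot as it stands.
- The arm moves only by the shell command python3 -m pendant 'ROWS' [FORCE]. ROWS is JSON, a list of rows, each an object of numbers: "jaw": the opening, from 0 (shut) to 1 (fully open); "x", "y", "z": the shift along the tool's x, y, z in m; "rx", "ry", "rz": the turn, a rotation vector about the tool's x, y, z in rad. A call has 1 to 8 rows; each row is the pose to reach, as a shift and turn from the pose commanded when the call began, along the tool's axes at that moment; what a row does not reach only later rows make up. A row lasts 1/10 s, in which the tool goes at most 50 mm and 8.59 degrees, less where a joint would pass 70% of its speed; a pose out of reach is approached as far as the arm can. A call with a gripper value outside its range is refused whole. The fingers move at their own pace and stop on an object; FORCE is the grip in N (left out, the last holds). Time passes only in rows, so rows that repeat a pose let the fingers close. It gives the time, the measured TCP pose, the force, the opening and the grip force at its end, in the units of the state.
- read_state(): the state, without advancing time (a new reading comes with each control period).
- capture(name): name is "side" or "top"; returns a dict with "color" (420x560x3 uint8, red, green, blue), "fx", "fy", "cx", "cy" (pixels), "R" (3x3) and "t" (3): a world point X has camera coordinates R X + t. Camera axes: x right, y down, z forward; pixel columns grow to the right and rows downward; lengths in m; the calibration is good to about 2 mm. A picture is of the moment at which its call begins. There is no depth.
- sign_off(): hands the job in; it is judged then, once.
The state is a dict: "time": time; "qpos": joint angles; "qd": joint speeds; "effort": joint torques, N m; "tool_pos": TCP position; "ee_rot": TCP orientation; "force": force on the tool from outside, world axes, zero at the start; "ft_torque": the same for the moment, N m; "grip_width": finger opening in m; "grip_force": force on a finger pad.
Only numpy, scipy, OpenCV 4.12 (cv2) and the standard library are available. Lean on these libraries where they do the work, as an engineer would, in place of code of your own. Each camera call takes 0.05 s, during which the arm holds its last target. There are 200 camera calls.

## Working session

There is one attempt and no reset: what is moved stays moved. The work goes in short steps, Python scripts to look and compute and a shell command to move; the robot and the scene stay as the last step left them, time stands still between calls to the robot, and variables do not carry over. Pictures are saved under pics/ and viewed, at most 10 in all, crops included, and the job is handed in when it is done.

```bash
mkdir -p pics
python3 - <<'E'
from cell import *
import cv2
s=read_state();print({k:s[k] for k in('time','tool_pos','ee_rot','force','grip_width')},tcp_to_grasp)
for n in('top','side'):
    c=capture(n);cv2.imwrite(f'pics/{n}0.png',c['color'][:,:,::-1]);print(n,c['fx'],c['cx'],c['cy'],c['R'],c['t'])
E
```

```text
{'time': 0.0, 'tool_pos': array([ 0.23848396, -0.57730337,  0.2217647 ]), 'ee_rot': array([-3.08019330e+00, -6.11206693e-01,  5.55791395e-04]), 'force': array([ 0.24771767, -0.22539996,  0.15233135]), 'grip_width': 0.08694927225541821} 0.0187
top 384.03976300782654 278.69086830504375 210.21023178639803 [[-0.00531703 -0.99997551 -0.0045496 ]
 [-0.9927622   0.00582444 -0.11995535]
 [ 0.11997891  0.00387887 -0.99276886]] [0.06480421 0.63201776 0.71230151]
side 478.4422675493485 278.8997268100095 211.7931963667791 [[-0.97675056 -0.21418913  0.00902035]
 [-0.11774109  0.50081272 -0.85751015]
 [ 0.17915184 -0.83863558 -0.51438797]] [0.60411425 0.10390033 1.07255433]
```

View pics/top0.png

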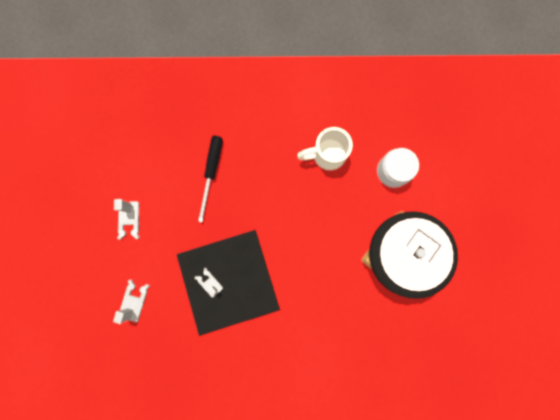

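View pics/side0.png

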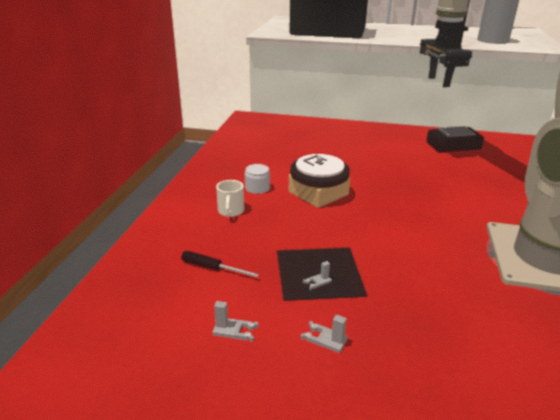

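Three clips are in view (top image): (208,282) on the mat, and (127,218) and (131,302) on the table. The mat is about 82 px per 170 mm. The clip on it spans about 26 px, roughly 53 mm, so it fits. The other two look larger and aren't on the mat. I'll confirm with an enlarged crop.

```bash
cat > h.py <<'E'
import numpy as np, cv2
from cell import *
from scipy.spatial.transform import Rotation as Ro
def w(c,u,v,z):
    R=np.array(c['R']);C=-R.T@c['t'];d=R.T@np.array([(u-c['cx'])/c['fx'],(v-c['cy'])/c['fy'],1]);return C+d*(z-C[2])/d[2]
def p(c,X):
    q=c['R']@np.array(X)+c['t'];return np.array([q[0]/q[2]*c['fx']+c['cx'],q[1]/q[2]*c['fy']+c['cy']])
def crop(c,u,v,r,k):
    return cv2.resize(c['color'][v-r:v+r,u-r:u+r,::-1],None,fx=k,fy=k,interpolation=cv2.INTER_CUBIC)
E
python3 - <<'E'
from h import *
c=capture('top');s=capture('side')
a=np.hstack([crop(c,208,282,25,8),crop(c,420,250,25,8)])
b=np.hstack([crop(s,320,275,25,8),crop(s,318,165,25,8)])
im=cv2.resize(np.vstack([a,b]),(800,800))[:]
cv2.imwrite('pics/crop1.png',cv2.resize(np.vstack([a,b]),(600,600)))
for u,v in[(208,282),(419,253)]:print(w(c,u,v,.01 if u<300 else .1))
E
```

```text
[0.49306392 0.20246295 0.01      ]
[ 0.54735909 -0.18626368  0.1       ]
```

View pics/crop1.png

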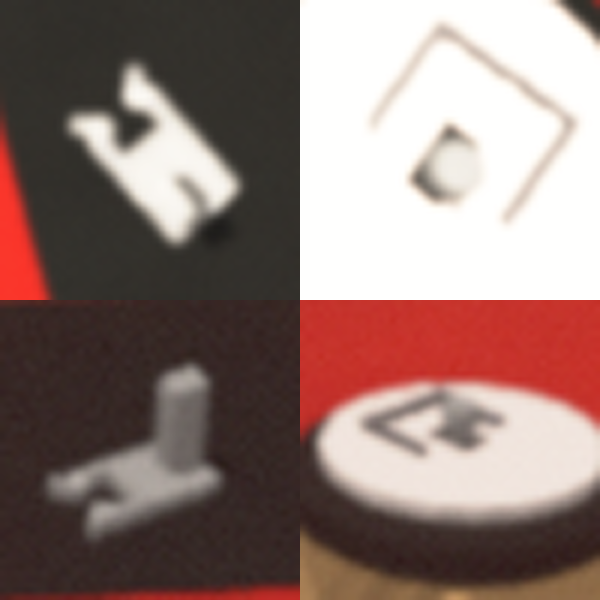

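Run:
```python
from h import *
c=capture('top');s=capture('side')
g=c['color'];m=np.zeros(g.shape[:2],np.uint8);m[262:302,188:230]=(g[262:302,188:230].min(2)>110)*255
r=cv2.minAreaRect(cv2.findNonZero(m));print(r)
f=w(c,200,272.8,.01);b=w(c,217.8,292.6,.01);d=(f-b);L=np.linalg.norm(d);print('clip L',L,'head',np.degrees(np.arctan2(d[1],d[0])),f,b)
for q in cv2.boxPoints(r):print(w(c,*q,.01))
P={k:w(c,*v,.096) for k,v in dict(c1=(418.3,229.7),c2=(440.8,245.3),o1=(407,246.2),o2=(429.5,261.7)).items()}
cm=(P['c1']+P['c2'])/2;om=(P['o1']+P['o2'])/2;d=cm-om
print('rim',om,cm,np.linalg.norm(d),np.degrees(np.arctan2(d[1],d[0])),np.linalg.norm(P['c1']-P['c2']),'lat head',np.degrees(np.arctan2(*(P['c1']-P['c2'])[[1,0]])))
print('axle',w(c,420.8,253,.109))
# white face: fit circle
m=((g.min(2)>150)*255).astype(np.uint8);m[:,:360]=0;m[:200]=0
k=max(cv2.findContours(m,0,1)[0],key=cv2.contourArea);e=cv2.fitEllipse(k);print('wheel',e,w(c,*e[0],.09))
```

```text
((208.55517578125, 282.5620422363281), (27.820236206054688, 15.695596694946289), 48.36646270751953)
clip L 0.05298115223132255 head 42.79246997082038 [0.51118699 0.21870538 0.01      ] [0.47230841 0.1827129  0.01      ]
[0.50225936 0.23156977 0.01      ]
[0.5226565  0.20858893 0.01      ]
[0.48169615 0.17122068 0.01      ]
[0.46155862 0.19416447 0.01      ]
rim [ 0.54575485 -0.1862355   0.096     ] [ 0.57480091 -0.20778567  0.096     ] 0.036167436177819624 -36.572859610553415 0.047703593699305595 lat head 54.04421295361364
axle [ 0.54727603 -0.18617204  0.109     ]
wheel ((416.3074645996094, 254.1442413330078), (70.61132049560547, 73.8516616821289), 134.62449645996094) [ 0.54542264 -0.18493061  0.09      ]
```

```bash
cat >> h.py <<'E'
def go(x,y,z,h):
    "shift and turn in tool axes to TCP x,y,z, tool pointing down, tool x heading h deg"
    s=read_state();A=Ro.from_rotvec(s['ee_rot']);h=np.radians(h)
    T=Ro.from_matrix([[np.cos(h),np.sin(h),0],[np.sin(h),-np.cos(h),0],[0,0,-1]])
    d=A.inv().apply(np.array([x,y,z])-s['tool_pos']);r=(A.inv()*T).as_rotvec()
    print('t',round(s['time'],2),'pos',s['tool_pos'].round(4),'F',np.round(s['force'],1),'grip',round(s['grip_width'],4),round(s['grip_force'],1),'shift',d.round(4),'turn',r.round(4))
E
python3 -c "
from h import *
go(.45,-.2,.2,22.4);go(.4786,.1891,.15,42.6)"
```

```text
t 0.3 pos [ 0.2386 -0.5775  0.2223] F [ 0.2  0.1 -0.3] grip 0.0871 0.0 shift [ 0.3395 -0.2682  0.0224] turn [-0.0004  0.      0.0009]
t 0.3 pos [ 0.2386 -0.5775  0.2223] F [ 0.2  0.1 -0.3] grip 0.0871 0.0 shift [ 0.5145 -0.6168  0.0726] turn [-4.000e-04 -1.000e-04 -3.517e-01]
```

```bash
python3 -m pendant '[{"x":0.34,"y":-0.268,"z":0.02,"jaw":1},{"x":0.34,"y":-0.268,"z":0.02,"jaw":1},{"x":0.34,"y":-0.268,"z":0.02,"jaw":1},{"x":0.34,"y":-0.268,"z":0.02,"jaw":1},{"x":0.34,"y":-0.268,"z":0.02,"jaw":1},{"x":0.34,"y":-0.268,"z":0.02,"jaw":1},{"x":0.34,"y":-0.268,"z":0.02,"jaw":1},{"x":0.34,"y":-0.268,"z":0.02,"jaw":1}]'; python3 -c "
from h import *
go(.4786,.1891,.15,42.6)"
```

```text
t 0.3 pos [ 0.2386 -0.5775  0.2223] F [ 0.2  0.1 -0.3] grip 0.0871 0.0 shift [ 0.5145 -0.6168  0.0726] turn [-4.000e-04 -1.000e-04 -3.517e-01]validation failed for argument at $[0]...
```

```bash
python3 -m pendant --help | head -30; python3 -m pendant '[{"x":0.04,"y":-0.03,"z":0.0}]'; python3 -m pendant '[{"x":0.04,"y":-0.03,"z":0.0,"rx":0,"ry":0,"rz":0,"jaw":1.0}]'
```

```text
time: 0.4
tool_pos: [0.2594, -0.5383, 0.2216]
ee_rot: [3.084, 0.598, -0.004]
force: [0.3, -0.4, -0.2]
grip_width: 0.0872
grip_force: 0.0invalid input: not JSON, or not a number
validation failed for argument at $[0]...
```

```bash
python3 -m pendant '[{"x":0.30,"y":-0.238,"z":0.02},{"x":0.30,"y":-0.238,"z":0.02},{"x":0.30,"y":-0.238,"z":0.02},{"x":0.30,"y":-0.238,"z":0.02},{"x":0.30,"y":-0.238,"z":0.02},{"x":0.30,"y":-0.238,"z":0.02},{"x":0.30,"y":-0.238,"z":0.02},{"x":0.30,"y":-0.238,"z":0.02}]'; python3 -c "
from h import *
go(.4786,.1891,.15,42.6)"
```

```text
t 0.4 pos [ 0.2594 -0.5383  0.2216] F [ 0.3 -0.4 -0.2] grip 0.0872 0.0 shift [ 0.4753 -0.5929  0.0701] turn [-0.0004  0.0029 -0.3606]validation failed for argument at $[0]...
```

```bash
python3 -m pendant '[{"x":0.038,"y":-0.03,"z":0.002},{"x":0.076,"y":-0.06,"z":0.004}]'; echo; python3 -m pendant '[{"x":0.038,"y":-0.03,"jaw":1}]'; echo; python3 -m pendant '[{"x":0.038,"y":-0.03,"rz":0.0}]'
```

```text
validation failed for argument at $[0]...
validation failed for argument at $[0]...
validation failed for argument at $[0]...
```

```bash
python3 -m pendant '[{"x":0.04,"y":-0.03,"z":0.0}]'; echo; python3 -m pendant '[{"x":0.04,"y":-0.03,"z":0.0,"jaw":1.0}]'; echo; python3 -m pendant '[{"x":0.038,"y":-0.03,"z":0.0}]'
```

```text
validation failed for argument at $[0]...
validation failed for argument at $[0]...
validation failed for argument at $[0]...
```

All seven keys are evidently needed in every row.

```bash
python3 -m pendant '[{"x":0.28,"y":-0.24,"z":0.02,"rx":0,"ry":0,"rz":0,"jaw":1},{"x":0.28,"y":-0.24,"z":0.02,"rx":0,"ry":0,"rz":0,"jaw":1},{"x":0.28,"y":-0.24,"z":0.02,"rx":0,"ry":0,"rz":0,"jaw":1},{"x":0.28,"y":-0.24,"z":0.02,"rx":0,"ry":0,"rz":0,"jaw":1},{"x":0.28,"y":-0.24,"z":0.02,"rx":0,"ry":0,"rz":0,"jaw":1},{"x":0.28,"y":-0.24,"z":0.02,"rx":0,"ry":0,"rz":0,"jaw":1},{"x":0.28,"y":-0.24,"z":0.02,"rx":0,"ry":0,"rz":0,"jaw":1},{"x":0.28,"y":-0.24,"z":0.02,"rx":0,"ry":0,"rz":0,"jaw":1}]'; python3 -c "
from h import *
go(.4786,.1891,.15,42.6)"
```

```text
time: 1.3
tool_pos: [0.4426, -0.197, 0.2028]
ee_rot: [-3.079, -0.621, -0.002]
force: [0.0, 0.1, 0.4]
grip_width: 0.0872
grip_force: 0.0
t 1.3 pos [ 0.4426 -0.197   0.2028] F [0.  0.1 0.4] grip 0.0872 0.0 shift [ 0.1828 -0.3419  0.0531] turn [-0.     -0.0013 -0.3454]
```

```bash
python3 -m pendant '[{"x":0.18,"y":-0.34,"z":0.05,"rx":0,"ry":0,"rz":-0.35,"jaw":1},{"x":0.18,"y":-0.34,"z":0.05,"rx":0,"ry":0,"rz":-0.35,"jaw":1},{"x":0.18,"y":-0.34,"z":0.05,"rx":0,"ry":0,"rz":-0.35,"jaw":1},{"x":0.18,"y":-0.34,"z":0.05,"rx":0,"ry":0,"rz":-0.35,"jaw":1},{"x":0.18,"y":-0.34,"z":0.05,"rx":0,"ry":0,"rz":-0.35,"jaw":1},{"x":0.18,"y":-0.34,"z":0.05,"rx":0,"ry":0,"rz":-0.35,"jaw":1},{"x":0.18,"y":-0.34,"z":0.05,"rx":0,"ry":0,"rz":-0.35,"jaw":1},{"x":0.18,"y":-0.34,"z":0.05,"rx":0,"ry":0,"rz":-0.35,"jaw":1}]'; python3 -c "
from h import *
go(.4786,.1891,.08,42.6)
s=capture('side');c=capture('top')
cv2.imwrite('pics/above.png',np.hstack([crop(s,320,240,60,5),crop(c,215,270,60,3)][:1]))"
```

```text
time: 2.1
tool_pos: [0.4768, 0.1842, 0.1526]
ee_rot: [-2.926, -1.141, -0.002]
force: [0.4, -0.0, 0.4]
grip_width: 0.087
grip_force: 0.0
t 2.1 pos [0.4768 0.1842 0.1526] F [ 0.4 -0.   0.4] grip 0.087 0.0 shift [ 0.0046 -0.0023  0.0726] turn [-0.0002 -0.0012  0.0003]
```

View pics/above.png

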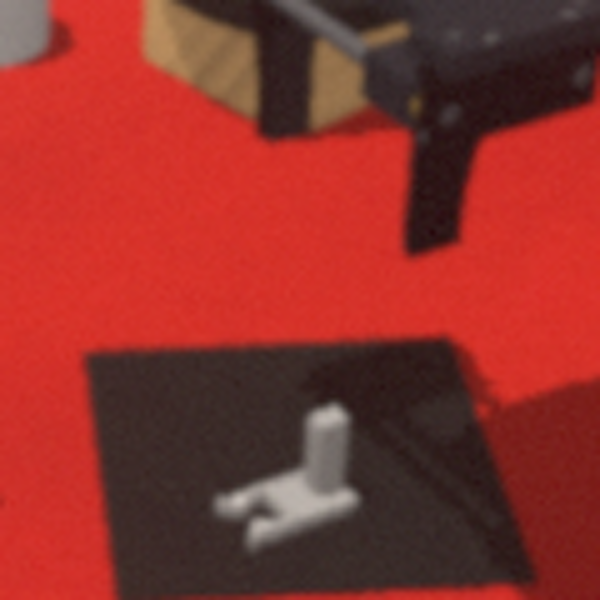

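```bash
python3 -c "
from h import *
s=capture('side');print(w(s,325.2,261.5,.046))
for q in[(.4786,.1891,.046)]:print(p(s,q))
go(.4786,.1891,.015,42.6)"
```

```text
[0.48095678 0.18726021 0.046     ]
[326.22844978 262.18774819]
t 2.25 pos [0.4764 0.1839 0.1523] F [-0.4 -1.   1.2] grip 0.0868 0.0 shift [ 0.0052 -0.0021  0.1373] turn [-0.0016 -0.0003  0.0034]
```

```bash
python3 -m pendant '[{"x":0.005,"y":-0.002,"z":0.05,"rx":0,"ry":0,"rz":0,"jaw":1},{"x":0.005,"y":-0.002,"z":0.1,"rx":0,"ry":0,"rz":0,"jaw":1},{"x":0.005,"y":-0.002,"z":0.125,"rx":0,"ry":0,"rz":0,"jaw":1},{"x":0.005,"y":-0.002,"z":0.137,"rx":0,"ry":0,"rz":0,"jaw":1},{"x":0.005,"y":-0.002,"z":0.137,"rx":0,"ry":0,"rz":0,"jaw":1},{"x":0.005,"y":-0.002,"z":0.137,"rx":0,"ry":0,"rz":0,"jaw":0.4},{"x":0.005,"y":-0.002,"z":0.137,"rx":0,"ry":0,"rz":0,"jaw":0.3},{"x":0.005,"y":-0.002,"z":0.137,"rx":0,"ry":0,"rz":0,"jaw":0.2}]' 40
python3 -m pendant '[{"x":0,"y":0,"z":0,"rx":0,"ry":0,"rz":0,"jaw":0},{"x":0,"y":0,"z":0,"rx":0,"ry":0,"rz":0,"jaw":0},{"x":0,"y":0,"z":0,"rx":0,"ry":0,"rz":0,"jaw":0},{"x":0,"y":0,"z":0,"rx":0,"ry":0,"rz":0,"jaw":0},{"x":0,"y":0,"z":0,"rx":0,"ry":0,"rz":0,"jaw":0},{"x":0,"y":0,"z":0,"rx":0,"ry":0,"rz":0,"jaw":0},{"x":0,"y":0,"z":0,"rx":0,"ry":0,"rz":0,"jaw":0},{"x":0,"y":0,"z":0,"rx":0,"ry":0,"rz":0,"jaw":0}]' 40; python3 -c "
from h import *
go(.4786,.1891,.2,42.6)
s=capture('side');cv2.imwrite('pics/grasp.png',crop(s,325,265,40,7))"
```

```text
time: 3.05
tool_pos: [0.4804, 0.1859, 0.0169]
ee_rot: [2.928, 1.138, 0.004]
force: [-0.0, 0.7, -0.9]
grip_width: 0.0704
grip_force: 0.0
time: 3.85
tool_pos: [0.4793, 0.1857, 0.0155]
ee_rot: [2.928, 1.139, -0.0]
force: [-0.3, 0.3, -0.4]
grip_width: 0.0097
grip_force: 40.0
t 3.85 pos [0.4793 0.1857 0.0155] F [-0.3  0.3 -0.4] grip 0.0097 40.0 shift [ 0.0017 -0.003  -0.1845] turn [-0.      0.0002 -0.0016]
```

View pics/grasp.png

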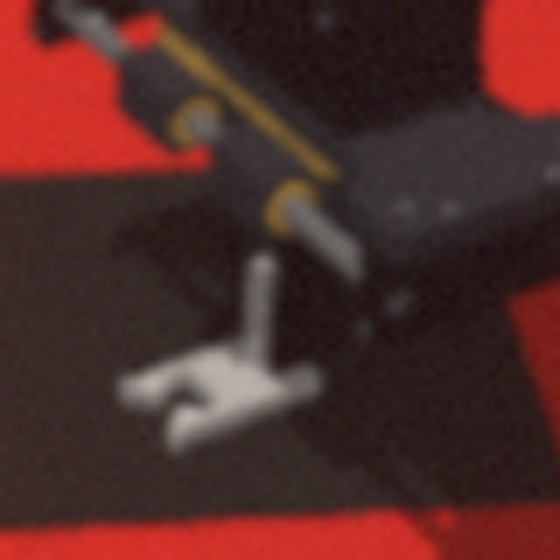

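```bash
python3 -m pendant '[{"x":0,"y":0,"z":-0.04,"rx":0,"ry":0,"rz":0,"jaw":0},{"x":0,"y":0,"z":-0.09,"rx":0,"ry":0,"rz":0,"jaw":0},{"x":0,"y":0,"z":-0.14,"rx":0,"ry":0,"rz":0,"jaw":0},{"x":0,"y":0,"z":-0.18,"rx":0,"ry":0,"rz":0,"jaw":0}]'; python3 -c "
from h import *
go(.4986,-.1505,.19,-36.4)
s=capture('side');t=np.array([.4793,.1857]);d=np.array([.736,.677]);n=np.array([-.677,.736])
for u in[(302.9,280.4),(310.4,287.9)]:
    q=w(s,*u,.008)[:2]-t;print(q@d,q@n)"
```

```text
time: 4.3
tool_pos: [0.4795, 0.1861, 0.1984]
ee_rot: [2.927, 1.139, 0.003]
force: [1.2, -0.7, -1.0]
grip_width: 0.0097
grip_force: 40.0
t 4.3 pos [0.4795 0.1861 0.1984] F [ 1.2 -0.7 -1. ] grip 0.0097 40.0 shift [-0.2134  0.2609  0.0083] turn [-2.0000e-04 -1.9000e-03  1.3776e+00]
0.04830530598753726 -0.01015406707349083
0.04798360525246298 0.01732068515817263
```

```bash
python3 -m pendant '[{"x":-0.21,"y":0.26,"z":0,"rx":0,"ry":0,"rz":1.38,"jaw":0},{"x":-0.21,"y":0.26,"z":0,"rx":0,"ry":0,"rz":1.38,"jaw":0},{"x":-0.21,"y":0.26,"z":0,"rx":0,"ry":0,"rz":1.38,"jaw":0},{"x":-0.21,"y":0.26,"z":0,"rx":0,"ry":0,"rz":1.38,"jaw":0},{"x":-0.21,"y":0.26,"z":0,"rx":0,"ry":0,"rz":1.38,"jaw":0},{"x":-0.21,"y":0.26,"z":0,"rx":0,"ry":0,"rz":1.38,"jaw":0},{"x":-0.21,"y":0.26,"z":0,"rx":0,"ry":0,"rz":1.38,"jaw":0},{"x":-0.21,"y":0.26,"z":0,"rx":0,"ry":0,"rz":1.38,"jaw":0}]'; python3 -c "
from h import *
go(.4986,-.1505,.19,-36.4)"
```

```text
time: 5.15
tool_pos: [0.4993, -0.1539, 0.1947]
ee_rot: [3.053, -0.735, -0.001]
force: [-0.1, 0.7, -0.8]
grip_width: 0.0097
grip_force: 40.0
t 5.15 pos [ 0.4993 -0.1539  0.1947] F [-0.1  0.7 -0.8] grip 0.0097 40.0 shift [-0.0022 -0.0028  0.0047] turn [0.0018 0.0003 0.1628]
```

```bash
python3 -m pendant '[{"x":-0.002,"y":-0.003,"z":0.02,"rx":0,"ry":0,"rz":0.16,"jaw":0},{"x":-0.002,"y":-0.003,"z":0.05,"rx":0,"ry":0,"rz":0.16,"jaw":0},{"x":-0.002,"y":-0.003,"z":0.07,"rx":0,"ry":0,"rz":0.16,"jaw":0},{"x":-0.002,"y":-0.003,"z":0.07,"rx":0,"ry":0,"rz":0.16,"jaw":0}]'; python3 -c "
from h import *
go(.4986,-.1505,.1015,-36.4)
s=capture('side');c=capture('top')
a=cv2.resize(s['color'][135:195,275:355,::-1],None,fx=9,fy=9,interpolation=2)[:290*2]
b=cv2.resize(c['color'][220:280,380:460,::-1],None,fx=9,fy=9,interpolation=2)
cv2.imwrite('pics/w1.png',cv2.resize(np.hstack([a,b]),(800,300),interpolation=3))
cv2.imwrite('pics/w1b.png',a)"
```

```text
time: 5.55
tool_pos: [0.4978, -0.1438, 0.1226]
ee_rot: [2.993, -0.955, -0.008]
force: [0.7, -0.2, -1.2]
grip_width: 0.0096
grip_force: 40.0
t 5.55 pos [ 0.4978 -0.1438  0.1226] F [ 0.7 -0.2 -1.2] grip 0.0096 40.0 shift [0.0046 0.005  0.0211] turn [0.0017 0.0049 0.0173]
```

View pics/w1.png

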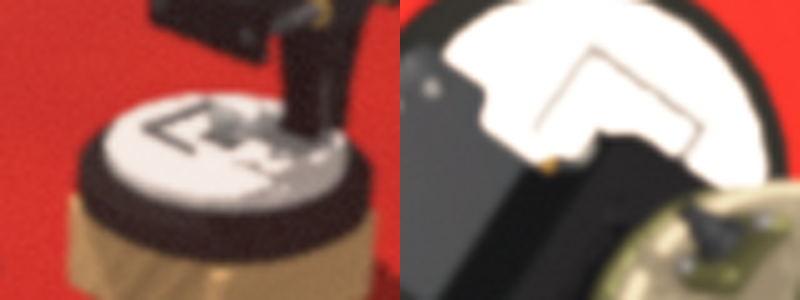

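```bash
python3 -m pendant '[{"x":0.001,"y":0.005,"z":0,"rx":0,"ry":0.005,"rz":0.017,"jaw":0},{"x":0.001,"y":0.005,"z":0.01,"rx":0,"ry":0.005,"rz":0.017,"jaw":0},{"x":0.001,"y":0.005,"z":0.018,"rx":0,"ry":0.005,"rz":0.017,"jaw":0},{"x":0.001,"y":0.005,"z":0.018,"rx":0,"ry":0.005,"rz":0.017,"jaw":0}]'; python3 -c "
from h import *
go(.4986,-.1505,.1015,-36.4)
s=capture('side');r=read_state();T=r['tool_pos'];A=Ro.from_rotvec(r['ee_rot'])
u0,v0,W,H,k=285,140,66,50,12
im=cv2.resize(s['color'][v0:v0+H,u0:u0+W,::-1],None,fx=k,fy=k,interpolation=2)
def pl(P,col):
    q=np.array([(p(s,x)-[u0,v0]+.5)*k for x in P]);cv2.polylines(im,[q.astype(np.int32)],False,col,1)
th=np.linspace(0,6.3,30)
ax=np.array([.547,-.1862,.109]);pl([ax+[.009*np.cos(t),.009*np.sin(t),0] for t in th],(0,200,0))
d=np.array([np.cos(np.radians(-36.4)),np.sin(np.radians(-36.4)),0]);n=np.array([-d[1],d[0],0]);m=np.array([.5457,-.1862,.096])
pl([m+.022*n,m+.022*n+.036*d,m-.022*n+.036*d,m-.022*n],(255,0,0))
pl([np.array([.5454,-.185,.09])+[.064*np.cos(t),.064*np.sin(t),0] for t in th],(255,0,255))
O=T+A.apply([.032,0,0])+[0,0,-.0055];e=A.apply([1,0,0]);f=A.apply([0,1,0])
pl([O+.015*e+.0135*f,O-.0385*e+.0135*f,O-.0385*e-.0135*f,O+.015*e-.0135*f],(0,0,255))
cv2.imwrite('pics/w2.png',im)"
```

```text
time: 6.05
tool_pos: [0.4969, -0.1488, 0.1063]
ee_rot: [2.983, -0.981, 0.005]
force: [-0.2, -0.4, -1.3]
grip_width: 0.0097
grip_force: 40.0
t 6.05 pos [ 0.4969 -0.1488  0.1063] F [-0.2 -0.4 -1.3] grip 0.0097 40.0 shift [0.0024 0.0004 0.0048] turn [ 0.0006 -0.0033  0.0001]
```

View pics/w2.png

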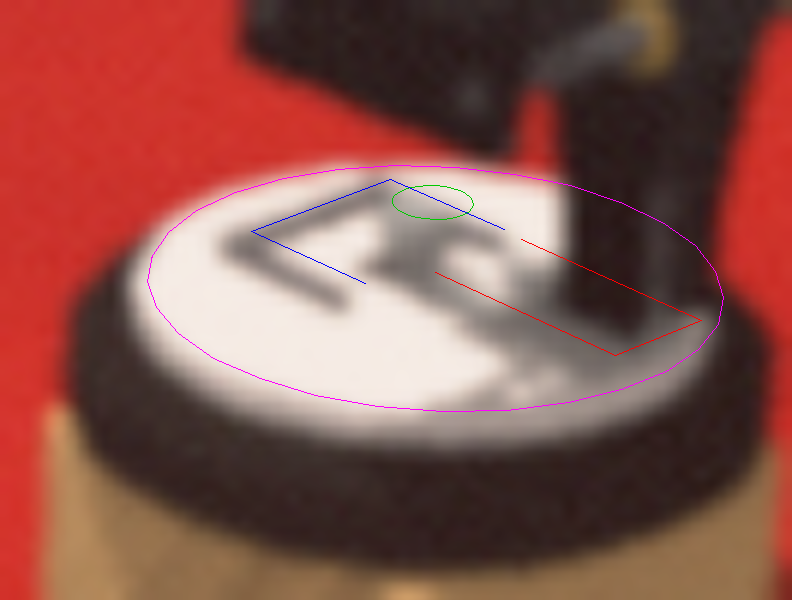

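```bash
python3 -m pendant '[{"x":0,"y":0,"z":0.001,"rx":0,"ry":0,"rz":0,"jaw":0},{"x":0,"y":0,"z":0.002,"rx":0,"ry":0,"rz":0,"jaw":0},{"x":0,"y":0,"z":0.003,"rx":0,"ry":0,"rz":0,"jaw":0},{"x":0,"y":0,"z":0.003,"rx":0,"ry":0,"rz":0,"jaw":0},{"x":0,"y":0,"z":0.003,"rx":0,"ry":0,"rz":0,"jaw":0},{"x":0,"y":0,"z":0.003,"rx":0,"ry":0,"rz":0,"jaw":0}]'; python3 -c "
from h import *
go(.4986,-.1505,.1015,-36.4)
s=capture('side');r=read_state();T=r['tool_pos'];A=Ro.from_rotvec(r['ee_rot'])
print(p(s,[.4764,.1839,.1523]))
u0,v0,W,H,k=300,150,40,28,20
g=s['color'][v0:v0+H,u0:u0+W,::-1].astype(float);g=np.clip((g-40)*1.1,0,255).astype(np.uint8)
im=cv2.resize(g,None,fx=k,fy=k,interpolation=3)
O=T+A.apply([.032,0,0]);O[2]=.096
for a,b in[(.015,.0135),(.015,-.0135),(.015,0),(0,.0135),(-.0385,.0135),(-.0385,-.0135),(-.023,.005)]:
    q=(p(s,O+A.apply([a,b,0]))-[u0,v0]+.5)*k;cv2.circle(im,tuple(q.astype(int)),3,(0,0,255),-1)
for a in(0,.03):
    q=(p(s,[.547+a*.805,-.1862-a*.593,.109-a])-[u0,v0]+.5)*k;cv2.circle(im,tuple(q.astype(int)),3,(0,200,0),-1)
cv2.imwrite('pics/w3.png',im)"
```

```text
time: 6.7
tool_pos: [0.4978, -0.149, 0.1046]
ee_rot: [2.983, -0.981, 0.008]
force: [-0.8, 0.3, -0.2]
grip_width: 0.0094
grip_force: 40.0
t 6.7 pos [ 0.4978 -0.149   0.1046] F [-0.8  0.3 -0.2] grip 0.0094 40.0 shift [0.0015 0.0007 0.0031] turn [-0.0001 -0.0052  0.    ]
[331.0049951  216.60645835]
```

View pics/w3.png

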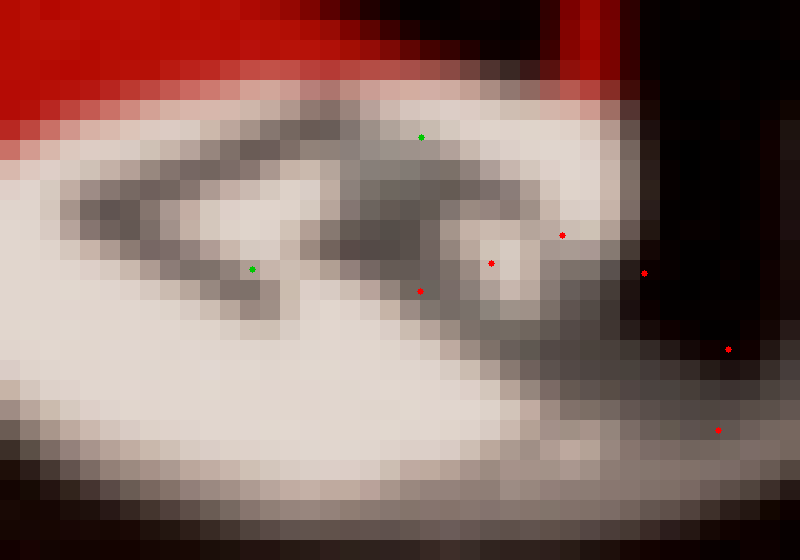

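```bash
python3 -m pendant '[{"x":0,"y":0,"z":0.001,"rx":0,"ry":-0.005,"rz":0,"jaw":0},{"x":0,"y":0,"z":0.002,"rx":0,"ry":-0.005,"rz":0,"jaw":0},{"x":0,"y":0,"z":0.002,"rx":0,"ry":-0.005,"rz":0,"jaw":0},{"x":0,"y":0,"z":0.0025,"rx":0,"ry":-0.005,"rz":0,"jaw":0},{"x":0,"y":0,"z":0.0025,"rx":0,"ry":-0.005,"rz":0,"jaw":0}]'; python3 -c "
from h import *
go(.4986,-.1505,.1015,-36.4)"
```

```text
time: 7.25
tool_pos: [0.4977, -0.149, 0.102]
ee_rot: [2.984, -0.981, 0.0]
force: [0.3, 0.4, -1.5]
grip_width: 0.0097
grip_force: 40.0
t 7.25 pos [ 0.4977 -0.149   0.102 ] F [ 0.3  0.4 -1.5] grip 0.0097 40.0 shift [0.0016 0.0007 0.0005] turn [ 0.     -0.      0.0001]
```

```bash
python3 -m pendant '[{"x":0,"y":0,"z":0.0005,"rx":0,"ry":0,"rz":0,"jaw":0},{"x":0,"y":0,"z":0.0005,"rx":0,"ry":0,"rz":0,"jaw":0},{"x":0,"y":0,"z":0.0005,"rx":0,"ry":0,"rz":0,"jaw":0}]'; python3 -m pendant '[{"x":0,"y":0,"z":0.0005,"rx":0,"ry":0,"rz":0,"jaw":0},{"x":0,"y":0,"z":0.0005,"rx":0,"ry":0,"rz":0,"jaw":0}]'
```

```text
time: 7.55
tool_pos: [0.4977, -0.1489, 0.1016]
ee_rot: [2.984, -0.981, 0.0]
force: [-0.1, 0.4, -0.9]
grip_width: 0.0098
grip_force: 40.0
time: 7.75
tool_pos: [0.4978, -0.149, 0.1014]
ee_rot: [2.984, -0.981, 0.0]
force: [-2.8, 0.1, 4.3]
grip_width: 0.0097
grip_force: 40.0
```

```bash
python3 -m pendant '[{"x":0.003,"y":0,"z":-0.0003,"rx":0,"ry":0,"rz":0,"jaw":0},{"x":0.006,"y":0,"z":-0.0003,"rx":0,"ry":0,"rz":0,"jaw":0},{"x":0.009,"y":0,"z":-0.0003,"rx":0,"ry":0,"rz":0,"jaw":0},{"x":0.012,"y":0,"z":-0.0003,"rx":0,"ry":0,"rz":0,"jaw":0},{"x":0.012,"y":0,"z":-0.0003,"rx":0,"ry":0,"rz":0,"jaw":0}]'; python3 -m pendant '[{"x":0.002,"y":0,"z":0,"rx":0,"ry":0,"rz":0,"jaw":0},{"x":0.003,"y":0,"z":0,"rx":0,"ry":0,"rz":0,"jaw":0},{"x":0.003,"y":0,"z":0,"rx":0,"ry":0,"rz":0,"jaw":0}]';  python3 -m pendant '[{"x":0.002,"y":0,"z":0,"rx":0,"ry":0,"rz":0,"jaw":0},{"x":0.003,"y":0,"z":0,"rx":0,"ry":0,"rz":0,"jaw":0},{"x":0.003,"y":0,"z":0,"rx":0,"ry":0,"rz":0,"jaw":0}]'
```

```text
time: 8.25
tool_pos: [0.508, -0.1563, 0.1015]
ee_rot: [-2.984, 0.981, -0.001]
force: [-0.2, 0.1, 3.6]
grip_width: 0.0096
grip_force: 40.0
time: 8.55
tool_pos: [0.5099, -0.1577, 0.1015]
ee_rot: [-2.984, 0.981, 0.0]
force: [-3.0, 2.3, 5.4]
grip_width: 0.0098
grip_force: 40.0
time: 8.85
tool_pos: [0.5119, -0.1592, 0.1015]
ee_rot: [-2.984, 0.981, 0.002]
force: [-6.0, 4.0, 8.4]
grip_width: 0.0095
grip_force: 40.0
```

```bash
python3 -m pendant '[{"x":0,"y":0,"z":-0.0006,"rx":0,"ry":0,"rz":0,"jaw":0},{"x":0,"y":0,"z":-0.0006,"rx":0,"ry":0,"rz":0,"jaw":0}]'; python3 -m pendant '[{"x":0.002,"y":0,"z":0,"rx":0,"ry":0,"rz":0,"jaw":0},{"x":0.002,"y":0,"z":0,"rx":0,"ry":0,"rz":0,"jaw":0}]';  python3 -m pendant '[{"x":0.002,"y":0,"z":0,"rx":0,"ry":0,"rz":0,"jaw":0},{"x":0.002,"y":0,"z":0,"rx":0,"ry":0,"rz":0,"jaw":0}]'
```

```text
time: 9.05
tool_pos: [0.512, -0.1598, 0.1016]
ee_rot: [2.984, -0.981, -0.001]
force: [-1.2, 1.2, -0.4]
grip_width: 0.0095
grip_force: 40.0
time: 9.25
tool_pos: [0.5137, -0.1611, 0.1016]
ee_rot: [2.984, -0.982, -0.001]
force: [-1.8, 0.6, -1.3]
grip_width: 0.009
grip_force: 40.0
time: 9.45
tool_pos: [0.5154, -0.1623, 0.1017]
ee_rot: [2.984, -0.982, -0.0]
force: [-1.9, -0.0, -2.9]
grip_width: 0.0099
grip_force: 40.0
```

```bash
python3 -m pendant '[{"x":0.001,"y":0,"z":0.0002,"rx":0,"ry":0,"rz":0,"jaw":0},{"x":0.002,"y":0,"z":0.0002,"rx":0,"ry":0,"rz":0,"jaw":0}]'; python3 -m pendant '[{"x":0.001,"y":0,"z":0,"rx":0,"ry":0,"rz":0,"jaw":0},{"x":0.002,"y":0,"z":0,"rx":0,"ry":0,"rz":0,"jaw":0}]';  python3 -m pendant '[{"x":0.001,"y":0,"z":0,"rx":0,"ry":0,"rz":0,"jaw":0},{"x":0.002,"y":0,"z":0,"rx":0,"ry":0,"rz":0,"jaw":0}]'; python3 -c "
from h import *
go(.547,-.1862,.1015,-36.4)"
```

```text
time: 9.65
tool_pos: [0.517, -0.1634, 0.1017]
ee_rot: [2.984, -0.981, -0.0]
force: [-3.4, -0.3, -1.2]
grip_width: 0.0097
grip_force: 40.0
time: 9.85
tool_pos: [0.5185, -0.1644, 0.1017]
ee_rot: [2.984, -0.981, -0.001]
force: [-4.9, 1.9, -0.5]
grip_width: 0.01
grip_force: 40.0
time: 10.05
tool_pos: [0.5189, -0.1646, 0.1016]
ee_rot: [-2.984, 0.981, 0.006]
force: [-14.5, 6.1, 8.1]
grip_width: 0.0094
grip_force: 40.0
t 10.05 pos [ 0.5189 -0.1646  0.1016] F [-14.5   6.1   8.1] grip 0.0094 40.0 shift [ 0.0355  0.0008 -0.0001] turn [0.001  0.0037 0.0004]
```

```bash
python3 -m pendant '[{"x":-0.0005,"y":0.001,"z":-0.0004,"rx":0,"ry":0,"rz":0,"jaw":0},{"x":-0.0005,"y":0.001,"z":-0.0004,"rx":0,"ry":0,"rz":0,"jaw":0}]'; python3 -m pendant '[{"x":0,"y":0.0005,"z":0,"rx":0,"ry":0,"rz":0,"jaw":0},{"x":0,"y":0.0005,"z":0,"rx":0,"ry":0,"rz":0,"jaw":0}]'
```

```text
time: 10.25
tool_pos: [0.519, -0.1659, 0.1021]
ee_rot: [2.985, -0.981, -0.001]
force: [-4.5, 0.8, 0.1]
grip_width: 0.0099
grip_force: 40.0
time: 10.45
tool_pos: [0.5189, -0.1661, 0.1021]
ee_rot: [-2.984, 0.98, 0.001]
force: [-5.4, 3.0, -0.5]
grip_width: 0.0098
grip_force: 40.0
```

```bash
python3 -m pendant '[{"x":0.0005,"y":0,"z":0,"rx":0,"ry":0,"rz":0,"jaw":0},{"x":0.0005,"y":0,"z":0,"rx":0,"ry":0,"rz":0,"jaw":0}]'; python3 -m pendant '[{"x":0.0005,"y":0,"z":0,"rx":0,"ry":0,"rz":0,"jaw":0},{"x":0.0005,"y":0,"z":0,"rx":0,"ry":0,"rz":0,"jaw":0}]'; python3 -m pendant '[{"x":0.0005,"y":0,"z":0,"rx":0,"ry":0,"rz":0,"jaw":0},{"x":0.0005,"y":0,"z":0,"rx":0,"ry":0,"rz":0,"jaw":0}]'
```

```text
time: 10.65
tool_pos: [0.519, -0.1662, 0.1019]
ee_rot: [-2.984, 0.98, 0.002]
force: [-6.7, 2.8, 0.6]
grip_width: 0.0098
grip_force: 40.0
time: 10.85
tool_pos: [0.5192, -0.1663, 0.1019]
ee_rot: [-2.984, 0.98, 0.003]
force: [-6.2, 3.1, 0.5]
grip_width: 0.0098
grip_force: 40.0
time: 11.05
tool_pos: [0.5194, -0.1664, 0.1017]
ee_rot: [-2.984, 0.98, 0.004]
force: [-7.7, 4.0, 0.6]
grip_width: 0.0097
grip_force: 40.0
```

```bash
python3 -m pendant '[{"x":0.0005,"y":0.0002,"z":0,"rx":0,"ry":0,"rz":0,"jaw":0},{"x":0.0005,"y":0.0002,"z":0,"rx":0,"ry":0,"rz":0,"jaw":0}]'; python3 -m pendant '[{"x":0.0005,"y":0.0002,"z":0,"rx":0,"ry":0,"rz":0,"jaw":0},{"x":0.0005,"y":0.0002,"z":0,"rx":0,"ry":0,"rz":0,"jaw":0}]'; python3 -m pendant '[{"x":0.0005,"y":0,"z":-0.0001,"rx":0,"ry":0,"rz":0,"jaw":0},{"x":0.0005,"y":0,"z":-0.0001,"rx":0,"ry":0,"rz":0,"jaw":0}]'; python3 -m pendant '[{"x":0.0005,"y":0,"z":-0.0001,"rx":0,"ry":0,"rz":0,"jaw":0},{"x":0.0005,"y":0,"z":-0.0001,"rx":0,"ry":0,"rz":0,"jaw":0}]'
```

```text
time: 11.25
tool_pos: [0.5194, -0.1664, 0.1017]
ee_rot: [-2.984, 0.98, 0.005]
force: [-10.1, 5.2, 2.7]
grip_width: 0.0096
grip_force: 40.0
time: 11.45
tool_pos: [0.5195, -0.1666, 0.1018]
ee_rot: [-2.984, 0.979, 0.006]
force: [-10.7, 6.6, 3.8]
grip_width: 0.0097
grip_force: 40.0
time: 11.65
tool_pos: [0.52, -0.167, 0.1018]
ee_rot: [-2.984, 0.979, 0.006]
force: [-9.9, 5.7, 3.0]
grip_width: 0.0097
grip_force: 40.0
time: 11.85
tool_pos: [0.5202, -0.1671, 0.1018]
ee_rot: [-2.984, 0.979, 0.007]
force: [-11.5, 7.3, 2.7]
grip_width: 0.0098
grip_force: 40.0
```

```bash
python3 -m pendant '[{"x":0.0005,"y":0,"z":-0.0002,"rx":0,"ry":0.005,"rz":0,"jaw":0},{"x":0.0005,"y":0,"z":-0.0002,"rx":0,"ry":0.005,"rz":0,"jaw":0}]'; python3 -m pendant '[{"x":0.0005,"y":0,"z":-0.0001,"rx":0,"ry":0,"rz":0,"jaw":0},{"x":0.0005,"y":0,"z":-0.0001,"rx":0,"ry":0,"rz":0,"jaw":0}]';  python3 -c "
from h import *
go(.547,-.1862,.1015,-36.4)
s=capture('side')
cv2.imwrite('pics/w4.png',cv2.resize(np.clip((s['color'][150:178,300:340,::-1].astype(float)-40)*1.1,0,255).astype(np.uint8),None,fx=20,fy=20,interpolation=3))"
```

```text
time: 12.05
tool_pos: [0.5208, -0.1677, 0.1018]
ee_rot: [2.984, -0.979, 0.003]
force: [-6.2, 5.9, -1.3]
grip_width: 0.0098
grip_force: 40.0
time: 12.25
tool_pos: [0.5214, -0.1682, 0.1019]
ee_rot: [2.984, -0.979, 0.003]
force: [-7.0, 4.8, -2.4]
grip_width: 0.0096
grip_force: 40.0
t 12.25 pos [ 0.5214 -0.1682  0.1019] F [-7.   4.8 -2.4] grip 0.0096 40.0 shift [ 0.0313 -0.0007  0.0005] turn [ 0.0001 -0.0019  0.0011]
```

View pics/w4.png

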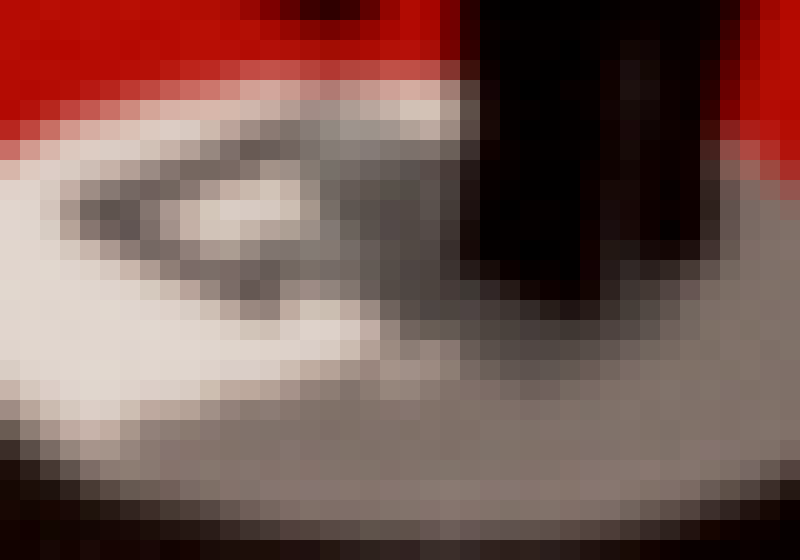

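```bash
python3 -m pendant '[{"x":0.0005,"y":0,"z":0.0001,"rx":0,"ry":0,"rz":0,"jaw":0},{"x":0.001,"y":0,"z":0.0001,"rx":0,"ry":0,"rz":0,"jaw":0}]'; python3 -m pendant '[{"x":0.0005,"y":0,"z":0,"rx":0,"ry":0,"rz":0,"jaw":0},{"x":0.001,"y":0,"z":0,"rx":0,"ry":0,"rz":0,"jaw":0}]';  python3 -m pendant '[{"x":0.0005,"y":0,"z":0,"rx":0,"ry":0,"rz":0,"jaw":0},{"x":0.001,"y":0,"z":0,"rx":0,"ry":0,"rz":0,"jaw":0}]'
```

```text
time: 12.5
tool_pos: [0.5224, -0.1689, 0.1019]
ee_rot: [2.984, -0.98, 0.003]
force: [-6.1, 4.4, -0.6]
grip_width: 0.0101
grip_force: 40.0
time: 12.7
tool_pos: [0.5238, -0.1699, 0.1022]
ee_rot: [2.984, -0.98, 0.006]
force: [-3.2, 2.6, -2.1]
grip_width: 0.0099
grip_force: 40.0
time: 12.9
tool_pos: [0.5254, -0.1712, 0.1028]
ee_rot: [2.983, -0.98, 0.009]
force: [-1.6, 1.0, -1.3]
grip_width: 0.0095
grip_force: 40.0
```

```bash
python3 -m pendant '[{"x":0.0005,"y":0,"z":0.0004,"rx":0,"ry":-0.005,"rz":0,"jaw":0},{"x":0.001,"y":0,"z":0.0006,"rx":0,"ry":-0.005,"rz":0,"jaw":0}]'; python3 -m pendant '[{"x":0.0005,"y":0,"z":0,"rx":0,"ry":0,"rz":0,"jaw":0},{"x":0.001,"y":0,"z":0,"rx":0,"ry":0,"rz":0,"jaw":0}]';  python3 -m pendant '[{"x":0.0005,"y":0,"z":0,"rx":0,"ry":0,"rz":0,"jaw":0},{"x":0.001,"y":0,"z":0,"rx":0,"ry":0,"rz":0,"jaw":0}]'
```

```text
time: 13.1
tool_pos: [0.5266, -0.1721, 0.1025]
ee_rot: [-2.984, 0.981, -0.003]
force: [0.4, 1.1, -0.9]
grip_width: 0.0095
grip_force: 40.0
time: 13.3
tool_pos: [0.5268, -0.1725, 0.1022]
ee_rot: [-2.984, 0.981, -0.001]
force: [1.3, 0.7, -1.4]
grip_width: 0.0096
grip_force: 40.0
time: 13.5
tool_pos: [0.5272, -0.1732, 0.102]
ee_rot: [2.984, -0.981, 0.0]
force: [0.4, -0.3, -1.7]
grip_width: 0.0095
grip_force: 40.0
```

```bash
python3 -m pendant '[{"x":0.0005,"y":0,"z":0.0002,"rx":0,"ry":0,"rz":0,"jaw":0},{"x":0.001,"y":0,"z":0.0002,"rx":0,"ry":0,"rz":0,"jaw":0}]'; python3 -m pendant '[{"x":0.0005,"y":0,"z":0,"rx":0,"ry":0,"rz":0,"jaw":0},{"x":0.001,"y":0,"z":0,"rx":0,"ry":0,"rz":0,"jaw":0}]';  python3 -m pendant '[{"x":0.0005,"y":0,"z":0,"rx":0,"ry":0,"rz":0,"jaw":0},{"x":0.0005,"y":0,"z":0,"rx":0,"ry":0,"rz":0,"jaw":0}]'
```

```text
time: 13.7
tool_pos: [0.5276, -0.1736, 0.1017]
ee_rot: [2.984, -0.981, -0.002]
force: [-3.5, 2.2, 1.3]
grip_width: 0.0099
grip_force: 40.0
time: 13.9
tool_pos: [0.5277, -0.1737, 0.1016]
ee_rot: [2.984, -0.981, -0.004]
force: [-8.3, 3.8, 5.1]
grip_width: 0.0096
grip_force: 40.0
time: 14.1
tool_pos: [0.5278, -0.1737, 0.1016]
ee_rot: [-2.985, 0.98, 0.005]
force: [-9.3, 4.6, 5.7]
grip_width: 0.0098
grip_force: 40.0
```

```bash
python3 -m pendant '[{"x":0.0006,"y":0,"z":-0.0003,"rx":0,"ry":0.002,"rz":0,"jaw":0},{"x":0.0012,"y":0,"z":-0.0003,"rx":0,"ry":0.002,"rz":0,"jaw":0},{"x":0.0012,"y":0,"z":-0.0003,"rx":0,"ry":0.002,"rz":0,"jaw":0}]'; python3 -m pendant '[{"x":0.0006,"y":0,"z":-0.0001,"rx":0,"ry":0,"rz":0,"jaw":0},{"x":0.0006,"y":0,"z":-0.0001,"rx":0,"ry":0,"rz":0,"jaw":0}]'
```

```text
time: 14.4
tool_pos: [0.5279, -0.1738, 0.1016]
ee_rot: [2.984, -0.98, -0.006]
force: [-12.3, 6.8, 8.5]
grip_width: 0.0095
grip_force: 40.0
time: 14.6
tool_pos: [0.528, -0.1738, 0.1017]
ee_rot: [2.985, -0.98, -0.008]
force: [-14.6, 7.3, 10.7]
grip_width: 0.0097
grip_force: 40.0
```

```bash
python3 -m pendant '[{"x":-0.001,"y":0,"z":0,"rx":0,"ry":0,"rz":0,"jaw":0},{"x":-0.002,"y":0,"z":0,"rx":0,"ry":0,"rz":0,"jaw":0},{"x":-0.002,"y":0,"z":0,"rx":0,"ry":0,"rz":0,"jaw":0}]'; python3 -m pendant '[{"x":-0.0007,"y":0,"z":-0.0001,"rx":0,"ry":0,"rz":0,"jaw":0},{"x":-0.0007,"y":0,"z":-0.0001,"rx":0,"ry":0,"rz":0,"jaw":0}]'
```

```text
time: 14.9
tool_pos: [0.5278, -0.1737, 0.1017]
ee_rot: [2.984, -0.98, -0.002]
force: [-6.6, 4.1, 2.8]
grip_width: 0.0097
grip_force: 40.0
time: 15.1
tool_pos: [0.5277, -0.1737, 0.1018]
ee_rot: [2.984, -0.981, 0.0]
force: [-5.9, 2.5, -0.5]
grip_width: 0.0096
grip_force: 40.0
```

```bash
python3 -m pendant '[{"x":-0.001,"y":0,"z":-0.0002,"rx":0,"ry":0,"rz":0,"jaw":0},{"x":-0.001,"y":0,"z":-0.0002,"rx":0,"ry":0,"rz":0,"jaw":0}]'; python3 -m pendant '[{"x":-0.001,"y":0,"z":-0.0002,"rx":0,"ry":0,"rz":0,"jaw":0.05},{"x":-0.001,"y":0,"z":-0.0002,"rx":0,"ry":0,"rz":0,"jaw":0.6},{"x":-0.001,"y":0,"z":-0.0002,"rx":0,"ry":0,"rz":0,"jaw":0.6},{"x":-0.001,"y":0,"z":-0.0002,"rx":0,"ry":0,"rz":0,"jaw":0.6},{"x":-0.001,"y":0,"z":-0.0002,"rx":0,"ry":0,"rz":0,"jaw":0.6}]'
```

```text
time: 15.3
tool_pos: [0.5277, -0.1735, 0.1024]
ee_rot: [2.984, -0.981, 0.003]
force: [-1.0, 0.6, -2.6]
grip_width: 0.0099
grip_force: 40.0
time: 15.8
tool_pos: [0.5271, -0.1729, 0.1028]
ee_rot: [2.984, -0.981, 0.004]
force: [0.5, 0.0, -0.2]
grip_width: 0.0339
grip_force: 0.0
```

```bash
python3 -m pendant '[{"x":0,"y":0,"z":0,"rx":0,"ry":0,"rz":0,"jaw":0.6},{"x":0,"y":0,"z":-0.01,"rx":0,"ry":0,"rz":0,"jaw":0.6},{"x":0,"y":0,"z":-0.04,"rx":0,"ry":0,"rz":0,"jaw":0.6},{"x":0,"y":0,"z":-0.09,"rx":0,"ry":0,"rz":0,"jaw":0.6},{"x":0,"y":0,"z":-0.13,"rx":0,"ry":0,"rz":0,"jaw":0.6},{"x":-0.04,"y":-0.03,"z":-0.13,"rx":0,"ry":0,"rz":0,"jaw":0.6},{"x":-0.08,"y":-0.06,"z":-0.13,"rx":0,"ry":0,"rz":0,"jaw":0.6},{"x":-0.12,"y":-0.09,"z":-0.13,"rx":0,"ry":0,"rz":0,"jaw":0.6}]'; python3 -m pendant '[{"x":-0.04,"y":-0.03,"z":0,"rx":0,"ry":0,"rz":0,"jaw":0.6},{"x":-0.08,"y":-0.06,"z":0,"rx":0,"ry":0,"rz":0,"jaw":0.6},{"x":-0.12,"y":-0.09,"z":0,"rx":0,"ry":0,"rz":0,"jaw":0.6},{"x":-0.12,"y":-0.09,"z":0,"rx":0,"ry":0,"rz":0,"jaw":0.6}]'; python3 -c "
from h import *
c=capture('top');s=capture('side')
f=lambda i,u,v:cv2.resize(np.clip((i['color'][v:v+50,u:u+40,::-1].astype(float)-40)*1.0,0,255).astype(np.uint8),None,fx=10,fy=10,interpolation=2)
cv2.imwrite('pics/fin.png',np.hstack([f(c,395,222),f(s,300,135)]))
cv2.imwrite('pics/finfull.png',c['color'][:,:,::-1])"
```

```text
time: 16.6
tool_pos: [0.483, -0.0274, 0.2335]
ee_rot: [2.984, -0.982, 0.005]
force: [0.7, 0.4, 0.2]
grip_width: 0.0524
grip_force: 0.0
time: 17.0
tool_pos: [0.4383, 0.1214, 0.2335]
ee_rot: [-2.988, 0.966, -0.005]
force: [-0.3, -0.3, 0.1]
grip_width: 0.0523
grip_force: 0.0
```

View pics/fin.png

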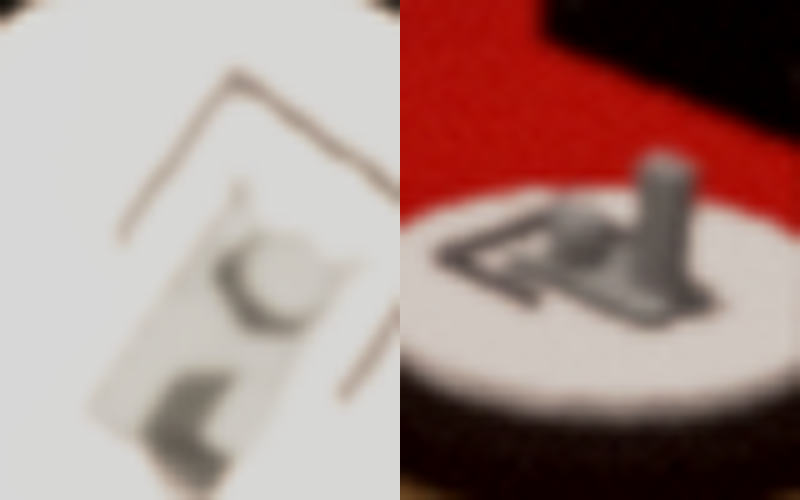

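```bash
python3 -c "
from h import *
c=capture('top')
f=lambda u,v,z:w(c,395+u/10-.5,222+v/10-.5,z)
d=np.array([.805,-.593,0]);a=f(285,270,.109)
for q in[f(240,182,.096),f(358,262,.096),f(90,405,.096)]:print((q-a)@d,(q-a)@[.593,.805,0])"
```

```text
0.011360878005193777 0.011384577561080387
0.011852336828729961 -0.013407644287764817
-0.037114990367517586 0.011005696142777554
```

```bash
python3 -c "
from cell import *
print(sign_off())"
```

```text
the job is handed in; nothing more can be done
None
```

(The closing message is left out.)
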